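# Set out the preserves on the market stall in reverse order

## Robot

A 7-joint arm with a two-finger parallel gripper is mounted at the origin on the work surface. World frame = base frame: x ahead of the robot, y to its left, z up, the work surface at z = 0. Lengths are in m, angles in rad, forces in N, time in s.
With the tool pointing down it reaches from about 0.4 to 0.85 m from the base axis. Payload 10.4 kg.
Tool frame: the origin (TCP) lies on the centre line of the jaws, within the pads' length; the fingertips stand 11 mm ahead of it and the grasp point (between the pads) lies 8 mm behind it; z points along the fingers, y is the line along which they close (so a half turn about z gives the same grasp; the last joint's range is limited). The gripper opens to 87 mm and grips with 3 to 60 N. Pads are 19 mm wide; open, the fingers measure 117 mm over their backs; the gripper's body (75 mm by 190 mm) begins 51 mm behind the grasp point.
Start: joints at [1.277, 0.332, -0.065, 1.46, 0.022, 1.35, -0.088], TCP at [0.167, -0.602, 0.234] pointing down, gripper open.
Joint ranges: [-2.6, 2.6], [-0.5, 2.12], [-1.47, 1.34], [0.16, 2.42], [-1.27, 4.41], [0.06, 2.06], [-2.6, 2.6]. Speed limits (rad/s): [2.22, 2.22, 2.79, 2.79, 3.14, 3.14, 3.14].

## Interface

Orientations are given as a unit quaternion [x, y, z, w].
In Python, from bench import r gives the robot as it stands.
- The arm moves only by the shell command python3 -m pendant 'ROWS' [OPENING] [FORCE]. ROWS is JSON, a list of rows, each a list of 4 numbers: the shift along the tool's x, y, z in m, then the turn about the tool's z in rad. A call has 1 to 8 rows; each row shifts and turns the commanded pose from where the row before left it, along the tool's axes as they then stand; what a row does not reach is not made up. A row lasts 1/12 s, in which the tool goes at most 41.7 mm and 7.16 degrees, less where a joint would pass 70% of its speed; a pose out of reach is approached as far as the arm can. A call with a gripper value outside its range is refused whole. OPENING is the opening, from 0 (shut) to 1 (fully open), set as the call begins (- or left out, the last holds). The fingers move at their own pace and stop on an object; FORCE is the grip in N (left out, the last holds). Time passes only in rows, so rows that do not move let the fingers close. It gives the time, the measured TCP pose, the force, the opening and the grip force at its end, in the units of the state.
- r.read_state(): the state, without advancing time (a new reading comes with each control period).
- r.camera(name): name is "scene" or "top" or "wrist"; returns a dict with "img" (400x640x3 uint8, red, green, blue), "camera_matrix" (3x3 intrinsics, pixels), "xyz" and "attitude" of the camera in the world. Camera axes: x right, y down, z forward; pixel columns grow to the right and rows downward; lengths in m; the calibration is good to about 2 mm. A picture is of the moment at which its call begins. There is no depth.
- r.close_job(): hands the job in; it is judged then, once.
Trained networks look in the newest picture that a camera, given by its name, has taken for a name from the list of things; names that differ only in an ending like _2 or _b are one class to them, and where a whole thing is asked for, a point or a joint stands for the part that bears it (a point fixed in the world has none). Each returns a list of dicts, best first, with "score" (0 to 1); they miss things now and then, are a little off and sometimes report something else, mostly with a low value. They report only what shows in the picture. A call takes as long as a camera call.
- r.outline_of(thing, camera): "mask" (400x640 bool, what is visible of it) and "bbox" ([centre column, centre row, width, height] in pixels, round what is visible of it).
The state is a dict: "time": time; "joint_positions": joint angles; "joint_vel": joint speeds; "joint_torque": joint torques, N m; "ee_pos": TCP position; "eef_rot": TCP orientation; "ft_force": force on the tool from outside, world axes, zero at the start; "torque": the same for the moment, N m; "width": finger opening in m; "grip_force": force on a finger pad.
Only numpy, scipy, OpenCV 4.12 (cv2) and the standard library are available. Lean on these libraries where they do the work, as an engineer would, in place of code of your own. Each camera call takes 0.05 s, during which the arm holds its last target. There are 200 camera calls.

## Task

Move the four goods (jar, tin, bottle, crock) from the cardboard delivery tray into the four compartments of the wooden display rack in reverse order, so that the customers opposite read the row as it was packed: what stands leftmost on the tray, seen from the robot, goes into the rightmost compartment, the second from the left into the second from the right, and so on. Stand each one upright in the middle of its compartment, without dropping it or knocking any of the four over, and let go.

Things in the scene. Friction and masses are not known exactly. Their poses are not given: they have to be found in the camera images.
- jar: Round clear glass preserving jar of dark red dried tomatoes with a flat steel lid: glass 62 mm in diameter up to 64 mm height, lid 58 mm in diameter, 80 mm high in all, 0.2 to 0.4 kg. Origin: centre of its underside; z up along its axis.
- tin: Rectangular bright metal oil tin with a paper label, 46 mm along its x, 64 mm along its y, 86 mm high, with a small black cap (20 mm across, 12 mm tall, 16 mm off-centre towards +y) on top; 0.18 to 0.35 kg. Origin: centre of its underside; z up along its axis.
- bottle: Slim green glass oil bottle with a paper label, body 46 mm in diameter up to 58 mm height, then narrowing shoulders to a neck; the neck carries a black cap 28 mm in diameter from 83 to 120 mm height (the top), firm enough to lift it by; 0.15 to 0.31 kg. Origin: centre of its underside; z up along its axis.
- crock: Low round white ceramic crock, 52 mm in diameter between 8 and 46 mm height, with a cork stopper (38 mm in diameter) on top up to 60 mm; 0.15 to 0.31 kg. Origin: centre of its underside; z up along its axis.
- delivery_tray: Flat cardboard tray, 100 mm along x by 376 mm along y, 12 mm high, fixed. It holds the row of four nests along its y axis, centred at y = +135, +45, -45 and -135 mm. Its +y points to the robot's left (within 0.12 rad), its +x away from the robot. It may be the nearer or the farther of the two racks. Origin: centre of its underside, on the table.
- display_rack: Dark wooden display rack, 100 mm along x by 376 mm along y, fixed: a row of four open compartments along its y axis, centred at y = +135, +45, -45 and -135 mm (x = 0), each 88 mm (x) by 84 mm (y) inside. Compartment floor 18 mm above the origin, walls 6 mm thick and up to 30 mm. Its +y points to the robot's left (within 0.12 rad), its +x away from the robot. Empty at the start. Origin: centre of its underside, on the table.
- nest_jar: Shallow open nest of white paper and cardboard, 86 x 86 mm, walls 2.5 mm thick and 10 mm high, floor 3 mm above its origin, fixed on the delivery tray; all four nests look alike, this is the one in which the jar stands at the start. Origin: centre of its underside; axes as those of the tray.
- nest_tin: Shallow open nest of white paper and cardboard, 86 x 86 mm, walls 2.5 mm thick and 10 mm high, floor 3 mm above its origin, fixed on the delivery tray; all four nests look alike, this is the one in which the tin stands at the start. Origin: centre of its underside; axes as those of the tray.
- nest_bottle: Shallow open nest of white paper and cardboard, 86 x 86 mm, walls 2.5 mm thick and 10 mm high, floor 3 mm above its origin, fixed on the delivery tray; all four nests look alike, this is the one in which the bottle stands at the start. Origin: centre of its underside; axes as those of the tray.
- nest_crock: Shallow open nest of white paper and cardboard, 86 x 86 mm, walls 2.5 mm thick and 10 mm high, floor 3 mm above its origin, fixed on the delivery tray; all four nests look alike, this is the one in which the crock stands at the start. Origin: centre of its underside; axes as those of the tray.

How it is judged:
At the end, for the whole second after the job is handed in: Each of the four goods stands upright (within 0.1 rad) and at rest on the floor (within 5 mm) of the display-rack compartment that mirrors its starting place in the delivery tray (leftmost to rightmost, and so on), within 15 mm of the compartment's centre along each side (((y of nest_jar in the frame of delivery_tray between 0.105 and 0.165 m and y of jar in the frame of display_rack between -0.15 and -0.12 m) or (y of nest_jar in the frame of delivery_tray between 0.015 and 0.075 m and y of jar in the frame of display_rack between -0.06 and -0.03 m) or (y of nest_jar in the frame of delivery_tray between -0.075 and -0.015 m and y of jar in the frame of display_rack between 0.03 and 0.06 m) or (y of nest_jar in the frame of delivery_tray between -0.165 and -0.105 m and y of jar in the frame of display_rack between 0.12 and 0.15 m)) and x of jar in the frame of display_rack between -0.015 and 0.015 m and z of jar in the frame of display_rack between 0.013 and 0.023 m and angle between each of jar, tin, bottle, crock's own z axis and vertical below 0.1 rad and linear speed of each of jar, tin, bottle, crock below 0.02 m/s and ((y of nest_tin in the frame of delivery_tray between 0.105 and 0.165 m and y of tin in the frame of display_rack between -0.15 and -0.12 m) or (y of nest_tin in the frame of delivery_tray between 0.015 and 0.075 m and y of tin in the frame of display_rack between -0.06 and -0.03 m) or (y of nest_tin in the frame of delivery_tray between -0.075 and -0.015 m and y of tin in the frame of display_rack between 0.03 and 0.06 m) or (y of nest_tin in the frame of delivery_tray between -0.165 and -0.105 m and y of tin in the frame of display_rack between 0.12 and 0.15 m)) and x of tin in the frame of display_rack between -0.015 and 0.015 m and z of tin in the frame of display_rack between 0.013 and 0.023 m and ((y of nest_bottle in the frame of delivery_tray between 0.105 and 0.165 m and y of bottle in the frame of display_rack between -0.15 and -0.12 m) or (y of nest_bottle in the frame of delivery_tray between 0.015 and 0.075 m and y of bottle in the frame of display_rack between -0.06 and -0.03 m) or (y of nest_bottle in the frame of delivery_tray between -0.075 and -0.015 m and y of bottle in the frame of display_rack between 0.03 and 0.06 m) or (y of nest_bottle in the frame of delivery_tray between -0.165 and -0.105 m and y of bottle in the frame of display_rack between 0.12 and 0.15 m)) and x of bottle in the frame of display_rack between -0.015 and 0.015 m and z of bottle in the frame of display_rack between 0.013 and 0.023 m and ((y of nest_crock in the frame of delivery_tray between 0.105 and 0.165 m and y of crock in the frame of display_rack between -0.15 and -0.12 m) or (y of nest_crock in the frame of delivery_tray between 0.015 and 0.075 m and y of crock in the frame of display_rack between -0.06 and -0.03 m) or (y of nest_crock in the frame of delivery_tray between -0.075 and -0.015 m and y of crock in the frame of display_rack between 0.03 and 0.06 m) or (y of nest_crock in the frame of delivery_tray between -0.165 and -0.105 m and y of crock in the frame of display_rack between 0.12 and 0.15 m)) and x of crock in the frame of display_rack between -0.015 and 0.015 m and z of crock in the frame of display_rack between 0.013 and 0.023 m); the robot touches nothing.
It fails at once if one of the four goods is dropped: it moves faster than 0.7 m/s with no finger on it (a fall of about 25 mm) ((linear speed of jar above 0.7 m/s and contact force between the fingers and jar below 0.05 N) or (linear speed of tin above 0.7 m/s and contact force between the fingers and tin below 0.05 N) or (linear speed of bottle above 0.7 m/s and contact force between the fingers and bottle below 0.05 N) or (linear speed of crock above 0.7 m/s and contact force between the fingers and crock below 0.05 N)).
It fails at once if one of the four goods is knocked over (leans more than 0.7 rad) (angle between any of jar, tin, bottle, crock's own z axis and vertical above 0.7 rad).
It also fails if it takes over 96 s, if anything falls off the work surface, if the arm or the gripper's body presses on something with over 40 N, if the wrist force passes 120 N, or if a joint passes its speed limit or range.

## Working session

There is one attempt and no reset: what is moved stays moved. The work goes in short steps, Python scripts to look and compute and a shell command to move; the robot and the scene stay as the last step left them, time stands still between calls to the robot, and variables do not carry over. Pictures are saved under pics/ and viewed, at most 14 in all, crops included, and the job is handed in when it is done.

```bash
ls; mkdir -p pics
python3 - <<'E'
from bench import r
import cv2
s=r.read_state();print({k:s[k] for k in("time","ee_pos","eef_rot","width")})
for c in("scene","top"):
    d=r.camera(c);cv2.imwrite(f"pics/{c}0.png",d["img"][:,:,::-1]);print(c,d["camera_matrix"],d["xyz"],d["attitude"])
    for t in("jar","tin","bottle","crock","delivery_tray","display_rack"):
        print(t,[(round(float(o["score"]),2),[round(float(v)) for v in o["bbox"]]) for o in r.outline_of(t,c)[:2]])
E
```

```text
pics
{'time': 0.0, 'ee_pos': array([ 0.1670888 , -0.60186759,  0.2327832 ]), 'eef_rot': array([ 9.90847820e-01,  1.34981951e-01, -1.11847999e-04, -6.77454078e-04]), 'width': 0.08691971458234558}
scene [[360.9333206    0.         319.10907833]
 [  0.         360.9333206  203.31650876]
 [  0.           0.           1.        ]] [0.78224402 0.25743158 0.59323788] [ 0.31940532  0.90044728 -0.27836633 -0.09842321]
jar [(0.57, [252, 211, 38, 48])]
tin [(0.84, [282, 241, 47, 58])]
bottle [(0.6, [361, 322, 34, 50]), (0.42, [247, 231, 54, 42])]
crock [(0.77, [320, 283, 32, 40])]
delivery_tray [(0.78, [310, 289, 190, 177])]
display_rack [(0.94, [421, 261, 181, 195])]
top [[391.22387126   0.         317.69522782]
 [  0.         391.22387126 203.26116176]
 [  0.           0.           1.        ]] [ 0.47782878 -0.01352853  0.78175409] [-0.70370895  0.70815582 -0.04184037  0.03947697]
jar [(0.84, [361, 157, 34, 40])]
tin [(0.92, [314, 160, 38, 40])]
bottle [(0.62, [218, 164, 34, 32])]
crock []
delivery_tray [(0.64, [289, 169, 192, 59])]
display_rack [(0.78, [244, 256, 199, 68])]
```

View pics/top0.png

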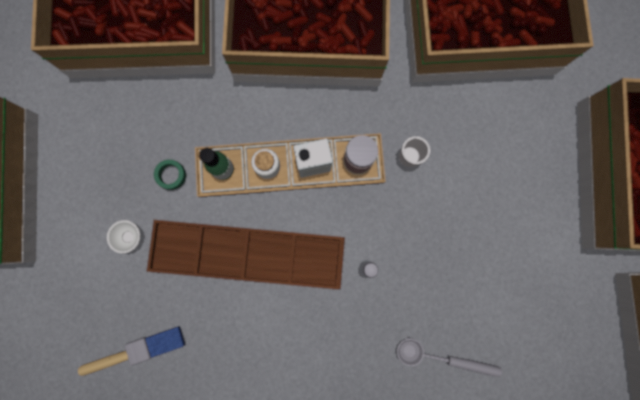

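View pics/scene0.png

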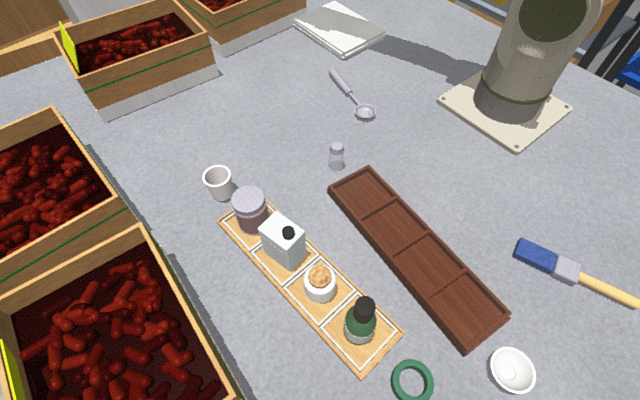

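Top picture: tray farther away (pixels 197–383, 137–195), order from the left bottle (218,164), crock (265,162), tin (314,160), jar (361,155). The rack is nearer (150–344, 222–288). So the bottle goes rightmost and the jar leftmost.

```bash
cat > h.py <<'E'
import numpy as np, cv2
from scipy.spatial.transform import Rotation as R
from scipy.optimize import minimize
def cyl(prof):
    a=np.linspace(0,2*np.pi,24,endpoint=False)
    return np.array([[q*np.cos(t),q*np.sin(t),z] for q,z in prof for t in a])
def box(x,y,z): return np.array([[i*x/2,j*y/2,k] for i in(-1,1) for j in(-1,1) for k in(0,z)])
cap=cyl([(.01,.086),(.01,.098)])+[0,.016,0]
# lists of convex parts
M={"jar":[cyl([(.031,0),(.031,.064),(.029,.08)])],"tin":[box(.046,.064,.086),cap],
"bottle":[cyl([(.023,0),(.023,.058),(.014,.083)]),cyl([(.014,.083),(.014,.12)])],
"crock":[cyl([(.026,.008),(.026,.046)]),cyl([(.019,.046),(.019,.06)]),cyl([(.022,0),(.026,.008)])],
"display_rack":[box(.1,.376,.03)]}
def proj(d,P):
    q=(P-d["xyz"])@R.from_quat(d["attitude"]).as_matrix()@np.array(d["camera_matrix"]).T
    return q[:,:2]/q[:,2:]
def ray(d,u,v,z):
    w=R.from_quat(d["attitude"]).as_matrix()@np.linalg.solve(d["camera_matrix"],[u,v,1])
    return d["xyz"]+w*(z-d["xyz"][2])/w[2]
def sil(d,thing,p,z):
    m=np.zeros((400,640),np.uint8);c,s=np.cos(p[2]),np.sin(p[2])
    for part in M[thing]:
        Q=part@np.array([[c,s,0],[-s,c,0],[0,0,1]])+[p[0],p[1],z]
        h=cv2.convexHull(proj(d,Q).astype(np.float32))
        cv2.fillConvexPoly(m,np.round(h*16).astype(np.int32),255,cv2.LINE_AA,4)
    return m/255.
def fit(thing,obs,z,p0,yaw=True):
    def loss(q):
        p=[*q[:2],q[2] if yaw else 0]
        return sum(1-np.minimum(s,m).sum()/np.maximum(s,m).sum() for d,m in obs for s in[sil(d,thing,p,z)])
    x=np.array(p0,float)[:3 if yaw else 2];n=len(x)
    sx=np.vstack([x]+[x+e for e in np.diag([.012,.012,.15][:n])])
    o=minimize(loss,x,method="Nelder-Mead",options=dict(initial_simplex=sx,xatol=2e-4,fatol=1e-4))
    return o.x,o.fun
E
python3 - <<'E'
from bench import r
from h import *
D={c:r.camera(c) for c in("top","scene")}
guess=dict(jar=(361,155),tin=(314,160),bottle=(218,164),crock=(265,162),display_rack=(246,255))
for t,(u,v) in guess.items():
    z=0 if t=="display_rack" else .015
    p0=[*ray(D["top"],u,v,z+.03)[:2],0 if z else -.05]
    best={}
    for c in D:
        e=proj(D[c],np.array([[p0[0],p0[1],z+.03]]))[0]
        for o in r.outline_of(t,c):
            b=o["bbox"]
            if np.hypot(b[0]-e[0],b[1]-e[1])<30: best[c]=o["mask"].astype(float);break
    for cs in [["top"],["scene"],["top","scene"]]:
        obs=[(D[c],best[c]) for c in cs if c in best]
        if len(obs)==len(cs): x,f=fit(t,obs,z,p0,t in("tin","display_rack"));print(t,cs,x.round(4),round(f,3))
E
```

```text
jar ['top'] [ 0.6507 -0.0958] 0.117
jar ['scene'] [ 0.6536 -0.0923] 0.192
jar ['top', 'scene'] [ 0.6537 -0.0958] 0.321
tin ['top'] [ 0.6447 -0.0082  0.2156] 0.13
tin ['scene'] [ 0.6486 -0.0052  0.0857] 0.135
tin ['top', 'scene'] [ 0.6466 -0.007   0.1678] 0.28
bottle ['top'] [0.6367 0.1726] 0.068
bottle ['scene'] [0.6395 0.1751] 0.141
bottle ['top', 'scene'] [0.637  0.1733] 0.218
crock ['top'] [0.6403 0.0823] 0.169
crock ['scene'] [0.6416 0.085 ] 0.114
crock ['top', 'scene'] [0.6412 0.0846] 0.288
display_rack ['top'] [ 0.4687  0.1242 -0.1   ] 0.046
display_rack ['scene'] [ 0.4669  0.1218 -0.1051] 0.058
display_rack ['top', 'scene'] [ 0.4677  0.1217 -0.0966] 0.106
```

```bash
python3 -m pendant '[[0,0,0,-0.12],[0,0,0,-0.12],[0,0,0,-0.12],[0,0,0,-0.12],[0,0,0,-0.12],[0,0,0,-0.12],[0,0,0,-0.12],[0,0,0,-0.12]]' 1 20
python3 -m pendant '[[0,0,0,-0.12],[0,0,0,-0.12],[0,0,0,-0.1],[0,0,0,0],[0,0,0,0]]'
cat > st.py <<'E'
from bench import r
from h import *
s=r.read_state();m=R.from_quat(s["eef_rot"]).as_matrix()
print("t",round(s["time"],2),"p",np.round(s["ee_pos"],4),"phi-90",round(np.arctan2(m[1,0],m[0,0])-np.pi/2,3),"tilt",round(np.arccos(-m[2,2]),3),"w",round(s["width"],4),"grip",round(float(s["grip_force"]),1),"F",np.round(s["ft_force"],1),"q",np.round(s["joint_positions"],2))
E
python3 st.py
```

```text
time: 1.97
ee_pos: [0.1672, -0.6022, 0.2336]
eef_rot: [0.815, 0.58, -0.0, 0.0]
ft_force: [1.0, -0.8, -0.0]
width: 0.087
grip_force: 0.0
time: 2.38
ee_pos: [0.1671, -0.6023, 0.2336]
eef_rot: [0.708, 0.706, 0.0, 0.0]
ft_force: [0.0, -0.1, -1.1]
width: 0.0872
grip_force: 0.0
t 2.38 p [ 0.1671 -0.6023  0.2336] phi-90 -0.003 tilt 0.0 w 0.0872 grip 0.0 F [ 0.  -0.1 -1.1] q [ 1.41  0.34 -0.24  1.45  0.08  1.36  1.17]
```

```bash
python3 -m pendant '[[0.024,0.028,0,0],[0.024,0.028,0,0],[0.024,0.028,0,0],[0.024,0.028,0,0],[0.024,0.028,0,0],[0.024,0.028,0,0]]'
python3 -m pendant '[[0.026,0.028,0,0],[0.026,0.028,0,0],[0.026,0.028,0,0],[0.026,0.028,0,0],[0.026,0.028,0,0],[0.026,0.028,0,0]]' >/dev/null;python3 st.py
python3 -m pendant '[[0.034,0.0,0,0],[0.034,0.01,0,0],[0.034,0.01,0,0],[0.034,0.01,0,0],[0.034,0.01,0,0],[0.034,0.01,0,0],[0.034,0.01,0,0]]' >/dev/null
python3 -m pendant '[[0.034,0.01,0,0],[0.034,0.01,0,0],[0.034,0.01,0,0],[0.034,0.01,0,0],[0.034,0.01,0,0],[0.034,0.01,0,0],[0,0,0,0]]' ;python3 st.py
```

```text
time: 2.88
ee_pos: [0.3363, -0.4569, 0.2338]
eef_rot: [0.709, 0.706, -0.0, 0.0]
ft_force: [1.1, -0.3, 0.6]
width: 0.0871
grip_force: 0.0
t 3.38 p [ 0.5043 -0.3009  0.2338] phi-90 -0.004 tilt 0.001 w 0.0869 grip 0.0 F [ 0.4 -0.3  0.4] q [ 0.88  0.29 -0.51  1.54  0.14  1.34  0.35]
time: 4.55
ee_pos: [0.6224, 0.1485, 0.2333]
eef_rot: [0.705, 0.709, 0.001, -0.002]
ft_force: [0.2, 0.7, -0.1]
width: 0.0872
grip_force: 0.0
t 4.55 p [0.6224 0.1485 0.2333] phi-90 0.005 tilt 0.004 w 0.0872 grip 0.0 F [ 0.2  0.7 -0.1] q [ 0.21  0.45 -0.71  1.39  0.29  1.4  -0.49]
```

```bash
python3 -m pendant '[[0.0125,0.007,0,0],[0.0125,0.008,0,0],[0,0,0,0],[0,0,0,0]]' >/dev/null; python3 st.py
python3 - <<'E'
from bench import r
from h import *
d=r.camera("wrist");cv2.imwrite("pics/w1.png",d["img"][:,:,::-1]);print(d["xyz"],d["attitude"])
print("cap proj",proj(d,np.array([[.637,.173,.135],[.639,.175,.135]])))
for t in("bottle","crock"):
  for o in r.outline_of(t,"wrist")[:1]:
    p0=dict(bottle=[.637,.173],crock=[.641,.085])[t]
    print(t,o["score"],o["bbox"],fit(t,[(d,o["mask"].astype(float))],.015,p0,False))
E
```

```text
t 4.88 p [0.638  0.1653 0.2332] phi-90 -0.001 tilt 0.001 w 0.0873 grip 0.0 F [-0.6 -0.1  1.1] q [ 0.16  0.5  -0.7   1.33  0.32  1.43 -0.52]
[0.63853475 0.24370337 0.38450274] [ 9.89679850e-01 -2.79501459e-04 -3.26729895e-04  1.43295535e-01]
cap proj [[318.35471503 199.2752218 ]
 [320.90428082 196.81566654]]
bottle 0.59 [320.5, 181.0, 46.4, 64.2] (array([0.63919131, 0.17601134]), np.float64(0.10100862771459107))
crock 0.84 [325.0, 251.9, 47.3, 58.9] (array([0.64293633, 0.08546799]), np.float64(0.06830102757498058))
```

View pics/w1.png

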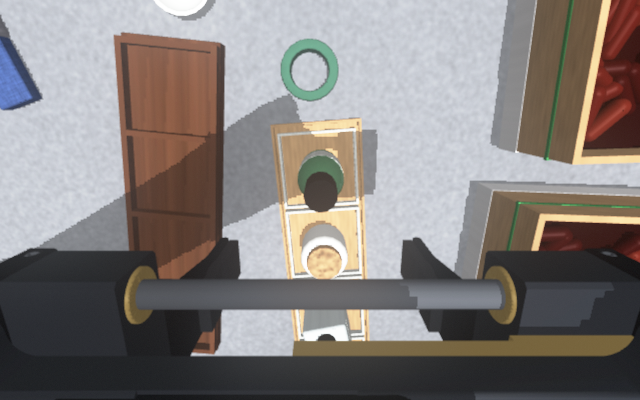

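```bash
python3 -m pendant '[[0.01,0,0,0],[0,0,0.03,0],[0,0,0.03,0],[0,0,0.03,0],[0,0,0.02,0],[0,0,0.015,0],[0,0,0,0],[0,0,0,0]]' >/dev/null; python3 st.py; python3 -m pendant '[[0,0,0,0],[0,0,0,0],[0,0,0,0],[0,0,0,0],[0,0,0,0],[0,0,0,0],[0,0,0,0],[0,0,0,0]]' 0 25 >/dev/null; python3 st.py
```

```text
t 5.7 p [0.6382 0.1749 0.1088] phi-90 -0.0 tilt 0.0 w 0.087 grip 0.0 F [-0.6  0.3  0.6] q [ 0.14  0.59 -0.67  1.47  0.38  1.21 -0.58]
t 6.37 p [0.6382 0.1747 0.1085] phi-90 0.0 tilt 0.0 w 0.0417 grip 0.0 F [ 1.1  0.4 -0.3] q [ 0.14  0.59 -0.67  1.47  0.38  1.21 -0.58]
```

```bash
python3 -m pendant '[[0,0,0,0],[0,0,0,0],[0,0,0,0],[0,0,0,0],[0,0,0,0],[0,0,0,0],[0,0,0,0],[0,0,0,0]]' >/dev/null; python3 st.py; python3 -m pendant '[[0,0,-0.005,0],[0,0,-0.015,0],[0,0,-0.02,0],[0,0,-0.02,0],[0,0,-0.005,0],[0,0,0,0]]' >/dev/null;python3 st.py
```

```text
t 7.03 p [0.6382 0.1747 0.1085] phi-90 0.0 tilt 0.0 w 0.0272 grip 25.0 F [ 0.5  0.6 -0.6] q [ 0.14  0.59 -0.67  1.47  0.38  1.21 -0.58]
t 7.53 p [0.6389 0.1752 0.1753] phi-90 -0.0 tilt 0.003 w 0.0274 grip 25.0 F [ 0.5  0.2 -2. ] q [ 0.15  0.54 -0.69  1.4   0.35  1.32 -0.56]
```

```bash
python3 -m pendant '[[-0.01,-0.01,0,0],[-0.02,-0.02,0,0],[-0.024,-0.024,0,0],[-0.024,-0.024,0,0],[-0.024,-0.024,0,0],[-0.024,-0.024,0,0],[-0.024,-0.024,0,0]]' >/dev/null
python3 -m pendant '[[-0.02,-0.02,0,0],[-0.012,-0.01,0,0],[-0.005,-0.005,0,0],[0,0,0,0],[0,0,0,0]]' >/dev/null;python3 st.py
python3 - <<'E'
from bench import r
from h import *
d=r.camera("top");cv2.imwrite("pics/t2.png",d["img"][100:340,100:460,::-1].repeat(2,0).repeat(2,1));d=r.camera("scene");
for o in r.outline_of("display_rack","scene")[:1]: print(fit("display_rack",[(d,o["mask"].astype(float))],0,[.468,.122,-.1]))
for o in r.outline_of("tin","scene")[:1]: print(o["score"],fit("tin",[(d,o["mask"].astype(float))],.015,[.6466,-.007,.15]))
E
```

```text
t 8.53 p [ 0.4534 -0.0117  0.1732] phi-90 0.0 tilt 0.0 w 0.0271 grip 25.0 F [-0.   0.6 -1.6] q [ 0.62  0.04 -0.7   1.94  0.03  1.17 -0.09]
(array([ 0.4675495 ,  0.12253247, -0.0956901 ]), np.float64(0.06410298852345842))
0.77 (array([ 0.6483576 , -0.00430914,  0.03247459]), np.float64(0.12231349972739958))
```

View pics/t2.png

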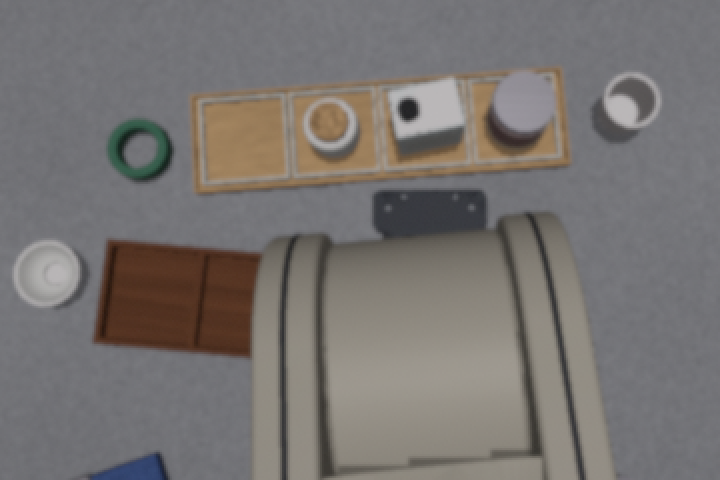

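Bottle hangs over the rightmost compartment; in the top crop the tin is turned by about +0.15 rad (top edge (388,88)–(455,78)). Lowering.

```bash
python3 -m pendant '[[0,0,0.02,0],[0,0,0.02,0],[0,0,0.012,0],[0,0,0.004,0],[0,0,0.002,0],[0,0,0.001,0],[0,0,0,0],[0,0,0,0]]' >/dev/null;python3 st.py
```

```text
t 9.4 p [ 0.4549 -0.0115  0.117 ] phi-90 0.001 tilt 0.003 w 0.0275 grip 25.1 F [-6.7 -0.8 23.9] q [ 0.6   0.12 -0.7   2.    0.09  1.05 -0.14]
```

Run:
```python
from bench import r
from h import *
d=r.camera("scene");a=d["img"][130:330,300:540,::-1].repeat(3,0).repeat(3,1)
cv2.imwrite("pics/s3.png",a[:,:])
print(proj(d,np.array([[.454,-.0126,.018],[.454,-.0126,.138]])))
for o in r.outline_of("bottle","scene")[:1]: print(o["score"],o["bbox"],fit("bottle",[(d,o["mask"].astype(float))],.018,[.4545,-.012],False),fit("bottle",[(d,o["mask"].astype(float))],.0235,[.4545,-.012],False))
```

```text
[[362.3857253  193.46710595]
 [369.36486654 151.8637317 ]]
0.97 [366.0, 178.2, 26.8, 46.1] (array([ 0.45223297, -0.01132077]), np.float64(0.35865208664433645)) (array([ 0.45515964, -0.00877675]), np.float64(0.37128579272094475))
```

View pics/s3.png

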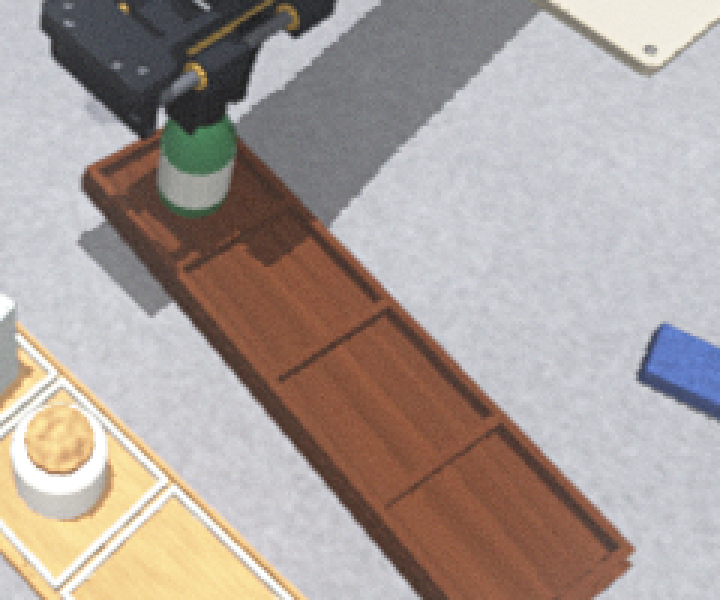

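Bottle stands on the floor mid-compartment (base about (365,201) in scene), having slid ~5 mm in the grip. Releasing.

```bash
python3 -m pendant '[[0,0,-0.001,0],[0,0,-0.001,0],[0,0,0,0]]' >/dev/null;python3 st.py
python3 -m pendant '[[0,0,0,0],[0,0,0,0],[0,0,0,0],[0,0,0,0],[0,0,0,0],[0,0,0,0]]' 1 40 >/dev/null;python3 st.py
python3 -m pendant '[[0,0,-0.01,0],[0,0,-0.03,0],[0,0,-0.03,0],[0,0,-0.03,0]]' >/dev/null
python3 -m pendant '[[0.033,0.033,0,0],[0.033,0.033,0,0],[0.033,0.033,0,0],[0,0.033,0,0],[0,0.033,0,0],[0,0.02,0,0],[0,0,0,0]]' >/dev/null
python3 st.py
python3 - <<'E'
from bench import r
from h import *
d=r.camera("wrist");d2=r.camera("scene")
for t,p0,z in(("crock",[.641,.085],.015),("tin",[.6466,-.007,.15],.015)):
  for o in r.outline_of(t,"wrist")[:1]: print(t,o["score"],o["bbox"],fit(t,[(d,o["mask"].astype(float))],z,p0,t=="tin"))
o=r.outline_of("bottle","scene")[0];print(o["score"],o["bbox"],fit("bottle",[(d2,o["mask"].astype(float))],.018,[.454,-.012],False))
E
```

```text
t 9.75 p [ 0.4539 -0.0117  0.1171] phi-90 0.001 tilt 0.001 w 0.0274 grip 24.8 F [-0.3  1.1  7.6] q [ 0.6   0.12 -0.7   2.    0.09  1.05 -0.14]
t 10.25 p [ 0.4532 -0.0122  0.1165] phi-90 -0.0 tilt 0.0 w 0.0594 grip 0.0 F [-0.7 -0.5 -0. ] q [ 0.6   0.12 -0.7   2.01  0.09  1.05 -0.14]
t 11.17 p [0.6303 0.0755 0.2159] phi-90 -0.001 tilt 0.001 w 0.0872 grip 0.0 F [-0.2 -0.6  0.2] q [ 0.35  0.46 -0.74  1.43  0.31  1.37 -0.4 ]
crock 0.72 [335.0, 179.4, 50.6, 57.6] (array([0.64221523, 0.08421556]), np.float64(0.10489606391938511))
tin 0.94 [340.2, 270.9, 62.3, 97.2] (array([ 0.64816942, -0.00511754,  0.22480073]), np.float64(0.39970473813542606))
0.78 [370.6, 190.2, 15.1, 22.6] (array([ 0.44905469, -0.01026563]), np.float64(0.8215540989835661))
```

```bash
python3 -m pendant '[[0.009,0.012,0,0],[0,0,0.03,0],[0,0,0.04,0],[0,0,0.04,0],[0,0,0.03,0],[0,0,0.02,0],[0,0,0.01,0],[0,0,0,0]]' >/dev/null; python3 st.py
python3 -m pendant '[[0,0,0,0],[0,0,0,0],[0,0,0,0],[0,0,0,0],[0,0,0,0],[0,0,0,0],[0,0,0,0],[0,0,0,0]]' 0 40 >/dev/null; python3 st.py
```

```text
t 12.08 p [0.6381 0.0846 0.045 ] phi-90 0.0 tilt 0.003 w 0.0872 grip 0.0 F [0.1 0.5 0.2] q [ 0.29  0.63 -0.67  1.57  0.43  1.1  -0.49]
t 12.75 p [0.6401 0.0852 0.0471] phi-90 -0.0 tilt 0.001 w 0.0511 grip 40.0 F [ 0.5 -1.1  3.3] q [ 0.29  0.63 -0.67  1.56  0.43  1.1  -0.49]
```

```bash
python3 -m pendant '[[0,0,-0.006,0],[0,0,-0.014,0],[0,0,-0.02,0],[0,0,-0.01,0],[0,0,0,0]]' >/dev/null; python3 st.py
python3 -m pendant '[[0,-0.012,0,0],[-0.002,-0.024,0,0],[-0.002,-0.03,0,0],[-0.002,-0.03,0,0],[-0.002,-0.03,0,0],[0,-0.028,0,0],[0,-0.018,0,0],[0,-0.006,0,0]]' >/dev/null
python3 -m pendant '[[0,0,0,0],[0,0,0.02,0],[0,0,0.015,0],[0,0,0.005,0],[0,0,0,0]]' >/dev/null;python3 st.py
```

```text
t 13.17 p [0.6411 0.0857 0.0999] phi-90 -0.0 tilt 0.004 w 0.0508 grip 40.0 F [ 0.7  0.7 -1.2] q [ 0.31  0.58 -0.7   1.52  0.39  1.18 -0.46]
t 14.25 p [0.4622 0.0773 0.0562] phi-90 -0.0 tilt 0.001 w 0.051 grip 40.0 F [ 0.4  0.2 -1.2] q [ 0.47  0.28 -0.8   2.02  0.24  0.94 -0.46]
```

```bash
python3 -m pendant '[[0,0,0.002,0],[0,0,0.002,0],[0,0,0.001,0],[0,0,0,0],[0,0,0,0]]' >/dev/null; python3 st.py
```

```text
t 14.67 p [0.4628 0.0776 0.0547] phi-90 0.0 tilt 0.002 w 0.0507 grip 40.0 F [-19.3  -2.9  48.8] q [ 0.47  0.28 -0.8   2.02  0.25  0.94 -0.46]
```

```bash
python3 -m pendant '[[0,0,-0.002,0],[0,0,-0.001,0],[0,0,0,0],[0,0,0,0]]' >/dev/null;python3 st.py
```

```text
t 15.0 p [0.4624 0.0773 0.0549] phi-90 -0.0 tilt 0.001 w 0.0506 grip 40.0 F [-0.6  0.2  3.7] q [ 0.47  0.28 -0.8   2.02  0.25  0.94 -0.46]
```

```bash
python3 -m pendant '[[0,0,0,0],[0,0,0,0],[0,0,0,0],[0,0,0,0],[0,0,0,0],[0,0,0,0],[0,0,0,0]]' 1 >/dev/null;python3 st.py
python3 -m pendant '[[0,0,-0.01,0],[0,0,-0.03,0],[0,0,-0.04,0],[0,0,-0.04,0],[0,0,-0.04,0],[0,0.03,0,0]]' >/dev/null
python3 -m pendant '[[-0.02,0.035,0,0],[-0.02,0.035,0,0],[-0.02,0.035,0,0],[-0.01,0.03,0,0],[0,0,0,0]]' >/dev/null
python3 st.py
python3 - <<'E'
from bench import r
from h import *
d=r.camera("wrist");d2=r.camera("scene")
cv2.imwrite("pics/w4.png",d["img"][:,:,::-1]);cv2.imwrite("pics/s4.png",d2["img"][120:340,220:500,::-1].repeat(2,0).repeat(2,1))
o=r.outline_of("tin","wrist")[0];print(o["score"],o["bbox"])
for y in(.05,.2):print(fit("tin",[(d,o["mask"].astype(float))],.015,[.6466,-.006,y]))
for t,p0 in(("bottle",[.454,-.012]),("crock",[.462,.077])):
  o=r.outline_of(t,"scene")[0];print(t,o["score"],o["bbox"],fit(t,[(d2,o["mask"].astype(float))],.018,p0,False))
E
```

```text
t 15.58 p [0.4615 0.0771 0.0545] phi-90 0.0 tilt 0.0 w 0.0849 grip 0.0 F [-0.2  0.5 -0.3] q [ 0.47  0.28 -0.8   2.02  0.25  0.94 -0.46]
t 16.5 p [0.6301 0.0029 0.2131] phi-90 -0.006 tilt 0.001 w 0.087 grip 0.0 F [-0.8  0.3 -1.1] q [ 0.48  0.46 -0.75  1.44  0.31  1.37 -0.29]
0.82 [341.6, 204.6, 67.9, 90.2]
(array([ 0.64786792, -0.00806468,  0.21839821]), np.float64(0.1299205280635275))
(array([ 0.64683506, -0.00487589,  0.21196756]), np.float64(0.12909527692198253))
bottle 0.71 [366.2, 173.9, 27.7, 58.8] (array([ 0.45104493, -0.01186811]), np.float64(0.08499932172162816))
crock 0.86 [396.0, 218.0, 34.6, 40.4] (array([0.46150093, 0.07680039]), np.float64(0.08772443666829832))
```

View pics/w4.png

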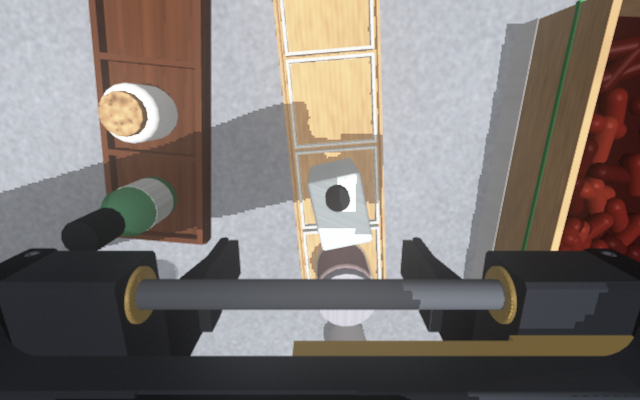

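View pics/s4.png

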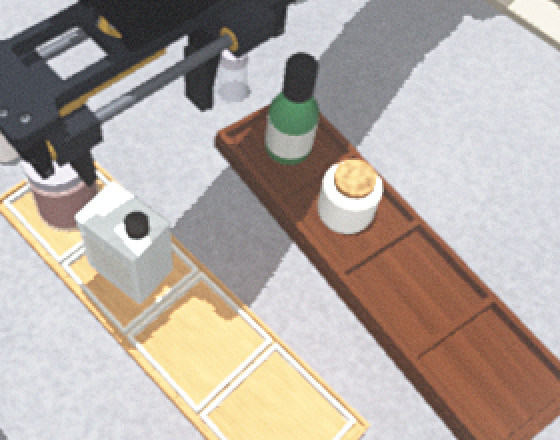

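Both placed goods stand upright, centred (bottle (291,110) and crock (350,195) in the crop). The tin is at (0.647, -0.006), turned about 0.18; next its pick-up.

```bash
python3 -m pendant '[[-0.009,0.017,0,0],[0,0,0,-0.09],[0,0,0,-0.09],[0,0,0.03,0],[0,0,0.03,0],[0,0,0.03,0],[0,0,0.03,0],[0,0,0.02,0]]' >/dev/null
python3 -m pendant '[[0,0,0.008,0],[0,0,0,0],[0,0,0,0]]' >/dev/null; python3 st.py
```

```text
t 17.67 p [ 0.6439 -0.0015  0.0681] phi-90 0.18 tilt 0.001 w 0.087 grip 0.0 F [ 0.  -0.4  0.3] q [ 0.46  0.62 -0.72  1.55  0.44  1.14 -0.18]
```

```bash
python3 -m pendant '[[-0.004,0.002,0.002,0],[0,0,0,0]]' >/dev/null; python3 st.py;  python3 -m pendant '[[0,0,0,0],[0,0,0,0],[0,0,0,0],[0,0,0,0],[0,0,0,0],[0,0,0,0],[0,0,0,0],[0,0,0,0]]' 0 40 >/dev/null; python3 -m pendant '[[0,0,0,0],[0,0,0,0]]' >/dev/null;python3 st.py
```

```text
t 17.83 p [ 0.6475 -0.0063  0.0661] phi-90 0.179 tilt 0.003 w 0.087 grip 0.0 F [-0.5  0.8 -0.1] q [ 0.46  0.63 -0.72  1.55  0.44  1.14 -0.17]
t 18.67 p [ 0.6463 -0.0054  0.0645] phi-90 0.18 tilt 0.0 w 0.0462 grip 39.7 F [ 1.5  0.9 -0.3] q [ 0.46  0.63 -0.72  1.55  0.44  1.13 -0.17]
```

```bash
python3 -m pendant '[[0,0,-0.006,0],[0,0,-0.014,0],[0,0,-0.02,0],[0,0,-0.02,0],[0,0,-0.015,0.04],[0,0,0,0.08],[0,0,0,0.08],[0,0,0,0.08]]' >/dev/null; python3 st.py
python3 -m pendant '[[0.008,-0.01,0,0],[0.016,-0.02,0,0],[0.02,-0.025,0,0],[0.022,-0.027,0,0],[0.022,-0.027,0,0],[0.022,-0.027,0,0],[0.02,-0.024,0,0],[0.014,-0.018,0,0]]' >/dev/null
python3 -m pendant '[[0.008,-0.009,0,0],[0.002,-0.003,0,0],[0,0,0,0],[0,0,0,0]]' >/dev/null;python3 st.py
```

```text
t 19.33 p [ 0.6465 -0.0053  0.1412] phi-90 -0.104 tilt 0.001 w 0.0462 grip 39.7 F [ 0.1 -0.3 -1.7] q [ 0.45  0.54 -0.7   1.48  0.35  1.25 -0.4 ]
t 20.33 p [0.4737 0.1656 0.1399] phi-90 -0.102 tilt 0.001 w 0.046 grip 39.7 F [ 1.5 -0.4 -1.6] q [ 0.35  0.24 -0.86  1.86  0.2   1.13 -0.68]
```

```bash
python3 -m pendant '[[0,0,0.02,0],[0,0,0.022,0],[0,0,0.015,0],[0,0,0.006,0],[0,0,0.002,0],[0,0,0,0],[0,0,0,0]]' >/dev/null; python3 st.py
python3 -m pendant '[[0,0,0.002,0],[0,0,0,0]]'>/dev/null; python3 st.py
```

```text
t 20.92 p [0.4734 0.1667 0.0754] phi-90 -0.101 tilt 0.001 w 0.0457 grip 39.7 F [-0.3 -1.3 -1.3] q [ 0.31  0.33 -0.83  1.92  0.29  1.01 -0.75]
t 21.08 p [0.4736 0.1669 0.0735] phi-90 -0.1 tilt 0.002 w 0.0456 grip 39.7 F [ 0.7 -0.2  1.3] q [ 0.31  0.33 -0.83  1.93  0.29  1.   -0.76]
```

```bash
python3 -m pendant '[[0,0,0.0015,0],[0,0,0,0],[0,0,0,0]]'>/dev/null; python3 st.py
```

```text
t 21.33 p [0.4738 0.1669 0.0733] phi-90 -0.1 tilt 0.003 w 0.0461 grip 39.9 F [-5.1 -4.3 21.2] q [ 0.31  0.33 -0.83  1.92  0.29  1.   -0.76]
```

```bash
python3 -m pendant '[[0,0,-0.001,0],[0,0,0,0]]'>/dev/null; python3 st.py
python3 -m pendant '[[0,0,0,0],[0,0,0,0],[0,0,0,0],[0,0,0,0],[0,0,0,0],[0,0,0,0],[0,0,0,0],[0,0,0,0]]' 1 >/dev/null
python3 -m pendant '[[0,0,-0.01,0],[0,0,-0.03,0],[0,0,-0.035,0],[0,0,-0.035,0],[0,0,-0.03,0],[0,0,0,-0.1]]' >/dev/null
python3 -m pendant '[[-0.02,0.016,0,0],[-0.032,0.022,0,0],[-0.032,0.022,0,0],[-0.032,0.022,0,0],[-0.032,0.022,0,0],[-0.032,0.022,0,0],[-0.032,0.022,0,0]]' >/dev/null
python3 -m pendant '[[-0.025,0.015,0,0],[0,0,0,0],[0,0,0,0]]' >/dev/null
python3 st.py
python3 - <<'E'
from bench import r
from h import *
d=r.camera("wrist");d2=r.camera("scene")
cv2.imwrite("pics/s5.png",d2["img"][120:380,200:520,::-1].repeat(2,0).repeat(2,1))
o=r.outline_of("jar","wrist")[0];print(o["score"],o["bbox"],fit("jar",[(d,o["mask"].astype(float))],.015,[.652,-.095],False))
o=r.outline_of("tin","scene")[0];print(o["score"],o["bbox"],fit("tin",[(d2,o["mask"].astype(float))],.018,[.473,.166,-.1]))
E
```

```text
t 21.5 p [0.4735 0.1669 0.0733] phi-90 -0.1 tilt 0.002 w 0.0457 grip 39.8 F [-1.4 -1.9 12.1] q [ 0.31  0.33 -0.83  1.93  0.29  1.   -0.76]
t 23.5 p [ 0.6359 -0.072   0.2121] phi-90 -0.003 tilt 0.001 w 0.0871 grip 0.0 F [-0.   0.9  1.1] q [ 0.56  0.47 -0.71  1.42  0.3   1.37 -0.16]
0.83 [340.7, 215.3, 73.6, 79.4] (array([ 0.65388771, -0.09500568]), np.float64(0.08713197333004519))
0.84 [433.6, 252.8, 56.2, 62.3] (array([0.47215809, 0.16542174, 0.04809487]), np.float64(0.10482112206504912))
```

View pics/s5.png

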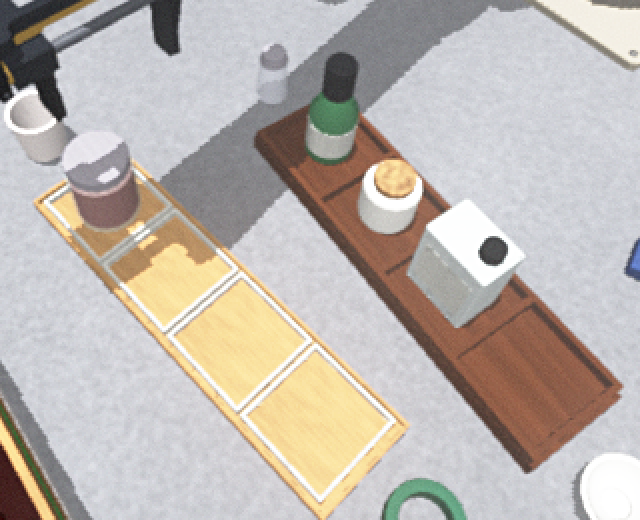

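Bottle, crock and tin stand upright in their compartments (crop (332,110), (390,195), (465,262)). Now the jar.

```bash
python3 -m pendant '[[-0.023,0.017,0,0],[0,0,0,0],[0,0,0.03,0],[0,0,0.03,0],[0,0,0.03,0]]' >/dev/null;python3 st.py
```

```text
t 24.12 p [ 0.6527 -0.0925  0.1218] phi-90 0.001 tilt 0.002 w 0.087 grip 0.0 F [-0.3 -0.8 -0.1] q [ 0.55  0.57 -0.67  1.47  0.37  1.23 -0.16]
```

```bash
python3 -m pendant '[[-0.003,0.001,0.025,0],[0,0,0.025,0],[0,0,0.02,0],[0,0,0.002,0],[0,0,0,0]]' >/dev/null;python3 st.py;  python3 -m pendant '[[0,0,0,0],[0,0,0,0],[0,0,0,0],[0,0,0,0],[0,0,0,0],[0,0,0,0],[0,0,0,0],[0,0,0,0]]' 0 45 >/dev/null; python3 st.py
python3 -m pendant '[[0,0,-0.006,0],[0,0,-0.014,0],[0,0,-0.02,0],[0,0,-0.025,0],[0,0,-0.025,0],[0,0,-0.01,0],[0,0,0,0]]' >/dev/null; python3 st.py
```

```text
t 24.53 p [ 0.6529 -0.0955  0.0496] phi-90 0.001 tilt 0.002 w 0.0874 grip 0.0 F [ 0.6 -0.3  0.7] q [ 0.54  0.65 -0.64  1.52  0.41  1.11 -0.19]
t 25.2 p [ 0.654  -0.0963  0.0509] phi-90 -0.0 tilt 0.001 w 0.061 grip 45.0 F [-0.9  0.1  5.9] q [ 0.54  0.65 -0.64  1.52  0.41  1.11 -0.19]
t 25.78 p [ 0.655  -0.0961  0.1534] phi-90 -0.0 tilt 0.005 w 0.0608 grip 45.0 F [ 0.5 -0.2 -2.4] q [ 0.56  0.55 -0.68  1.43  0.35  1.28 -0.15]
```

```bash
python3 -m pendant '[[0.01,0,0,0],[0.02,0,0,0],[0.03,0,0,0],[0.03,0,0,0],[0.03,0,0,0],[0.03,0,0,0],[0.03,0,0,0],[0.03,0,0,0]]' >/dev/null
python3 -m pendant '[[0.03,0,0,0],[0.03,0,0,0],[0.03,0,0,0],[0.03,-0.01,0,0],[0.02,-0.02,0,0],[0.01,-0.03,0,0],[0,-0.03,0,0],[0,-0.03,0,0]]' >/dev/null
python3 -m pendant '[[0,-0.025,0,0],[0,-0.015,0,0],[0,-0.005,0,0],[0,0,0,0],[0,0,0,0]]' >/dev/null;python3 st.py
```

```text
t 27.53 p [0.4889 0.2635 0.1493] phi-90 -0.0 tilt 0.001 w 0.0608 grip 45.0 F [-0.2 -1.  -2.3] q [ 0.12  0.36 -0.83  1.72  0.28  1.19 -0.79]
```

```bash
python3 -m pendant '[[-0.008,-0.008,0,0],[0,0,0.025,0],[0,0,0.025,0],[0,0,0.02,0],[0,0,0.012,0],[0,0,0.004,0],[0,0,0,0],[0,0,0,0]]' >/dev/null;python3 st.py
python3 -m pendant '[[0,0,0.0015,0],[0,0,0.0005,0],[0,0,0,0]]' >/dev/null;python3 st.py
```

```text
t 28.2 p [0.4813 0.2563 0.0647] phi-90 -0.0 tilt 0.001 w 0.0609 grip 45.0 F [ 0.1  0.2 -1.5] q [ 0.1   0.44 -0.8   1.82  0.36  1.03 -0.84]
t 28.45 p [0.481  0.2559 0.0626] phi-90 -0.0 tilt 0.001 w 0.0614 grip 45.0 F [-1.1  0.5 -1.7] q [ 0.09  0.44 -0.79  1.83  0.36  1.03 -0.84]
```

```bash
python3 -m pendant '[[0,0,0.002,0],[0,0,0,0],[0,0,0,0]]' >/dev/null;python3 st.py
python3 -m pendant '[[0,0,0.0015,0],[0,0,0,0],[0,0,0,0]]' >/dev/null;python3 st.py
```

```text
t 28.7 p [0.4806 0.2557 0.0601] phi-90 -0.0 tilt 0.0 w 0.0611 grip 45.0 F [-0.   0.1 -1.5] q [ 0.09  0.44 -0.79  1.83  0.37  1.02 -0.85]
t 28.95 p [0.4807 0.2558 0.0598] phi-90 0.0 tilt 0.001 w 0.0613 grip 45.0 F [-5.5 -3.7 14.2] q [ 0.09  0.44 -0.79  1.83  0.37  1.02 -0.85]
```

Contact with the floor; releasing and retreating to clear the view.

```bash
python3 -m pendant '[[0,0,-0.001,0],[0,0,0,0]]' >/dev/null
python3 -m pendant '[[0,0,0,0],[0,0,0,0],[0,0,0,0],[0,0,0,0],[0,0,0,0],[0,0,0,0],[0,0,0,0],[0,0,0,0]]' 1 >/dev/null; python3 st.py
python3 -m pendant '[[0,0,-0.01,0],[0,0,-0.03,0],[0,0,-0.035,0],[0,0,-0.035,0],[0,0,-0.03,0],[0,0.03,0,0],[0,0.035,0,0],[0,0.035,0,0]]' >/dev/null
python3 -m pendant '[[0,0.035,0,0],[0,0.035,0,0],[0,0.02,0,0],[0,0,0,0],[0,0,0,0]]' >/dev/null; python3 st.py
python3 - <<'E'
from bench import r
from h import *
D={c:r.camera(c) for c in("top","scene")}
cv2.imwrite("pics/s6.png",D["scene"]["img"][120:400,300:600,::-1].repeat(2,0).repeat(2,1))
c0=np.array([.4677,.122]);a=-.098;Ri=np.array([[np.cos(a),np.sin(a)],[-np.sin(a),np.cos(a)]])
for t,p0 in(("bottle",[.454,-.012]),("crock",[.463,.077]),("tin",[.472,.166,-.1]),("jar",[.481,.256])):
  for c in D:
    O=r.outline_of(t,c)
    if O: x,f=fit(t,[(D[c],O[0]["mask"].astype(float))],.018,p0,t=="tin");print(t,c,round(float(O[0]["score"]),2),(Ri@(x[:2]-c0)).round(4),round(f,2))
E
```

```text
t 29.78 p [0.4806 0.2558 0.0595] phi-90 -0.0 tilt 0.0 w 0.0868 grip 0.0 F [ 0.   0.4 -0.2] q [ 0.09  0.44 -0.79  1.83  0.37  1.02 -0.85]
t 30.87 p [0.6709 0.2559 0.1994] phi-90 -0.001 tilt 0.001 w 0.0873 grip 0.0 F [-0.3 -0.5 -0. ] q [ 0.01  0.66 -0.73  1.19  0.43  1.44 -0.66]
bottle top 0.76 [-0.0036 -0.1347] 0.09
bottle scene 0.72 [-0.0033 -0.1339] 0.09
crock top 0.8 [-0.0006 -0.0465] 0.12
crock scene 0.96 [-0.0011 -0.0458] 0.09
tin top 0.97 [0.0023 0.0365] 0.34
tin scene 0.63 [ 0.0119 -0.0189] 0.94
jar top 0.75 [ 0.0242 -0.0088] 0.86
```

View pics/s6.png

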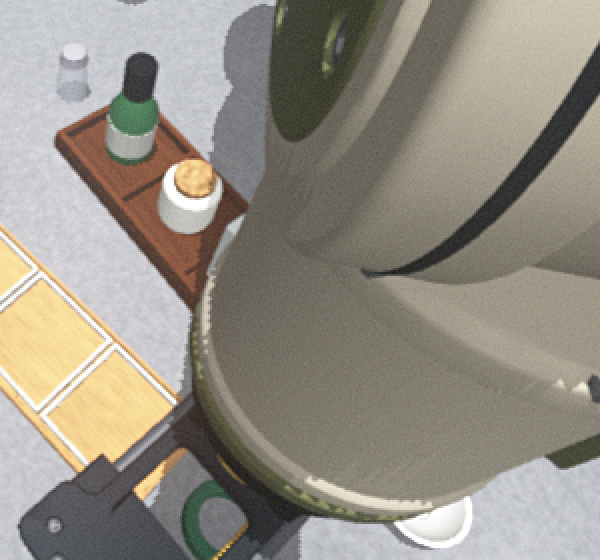

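The arm hides the tin and jar; moving it off to the right.

```bash
python3 -m pendant '[[-0.03,0,0,0],[-0.035,0,0,0],[-0.035,0,0,0],[-0.035,0,0,0],[-0.035,0,0,0],[-0.035,0,0,0],[-0.035,0,0,0],[-0.035,0,0,0]]' >/dev/null
python3 -m pendant '[[-0.035,0,0,0],[-0.035,0,0,0],[-0.03,0,0,0],[0,0,0,0],[0,0,0,0]]' >/dev/null; python3 st.py
python3 - <<'E'
from bench import r
from h import *
D={c:r.camera(c) for c in("top","scene")}
cv2.imwrite("pics/s7.png",D["scene"]["img"][120:400,300:600,::-1].repeat(2,0).repeat(2,1))
c0=np.array([.4677,.122]);a=-.098;Ri=np.array([[np.cos(a),np.sin(a)],[-np.sin(a),np.cos(a)]])
for t,p0 in(("tin",[.472,.166,-.1]),("jar",[.481,.256])):
  for c in D:
    O=r.outline_of(t,c)
    if O: x,f=fit(t,[(D[c],O[0]["mask"].astype(float))],.018,p0,t=="tin");print(t,c,round(float(O[0]["score"]),2),(Ri@(x[:2]-c0)).round(4),round(f,2))
E
```

```text
t 32.45 p [ 0.6703 -0.122   0.1993] phi-90 -0.004 tilt 0.001 w 0.0868 grip 0.0 F [ 1.3  0.9 -0. ] q [ 0.57  0.57 -0.69  1.31  0.35  1.39 -0.11]
tin top 0.95 [0.0016 0.0419] 0.1
jar top 0.84 [1.000e-04 1.329e-01] 0.1
jar scene 0.85 [-0.001   0.1333] 0.09
```

View pics/s7.png

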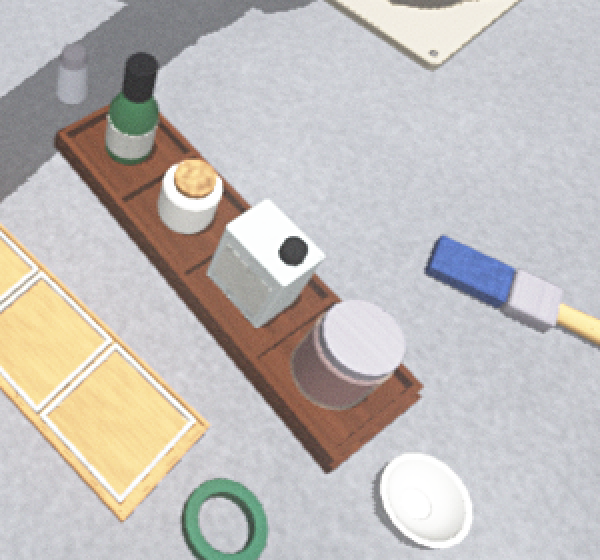

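All four stand upright, in reverse order, within about 4 mm of their centres (bottle (132,110), crock (190,195), tin (265,262), jar (348,355) in the crop).

```bash
python3 -c "
from bench import r
print(r.close_job())"
```

```text
the job is handed in; nothing more can be done
None
```

The job is handed in: from the robot's left, the rack now holds jar, tin, crock and bottle, all upright, released and within about 4 mm of their compartment centres by camera measurement, at about 32 s of the 96 s allowed; no verdict was returned.

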